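# Put the bedside kit away for the night

### The job

Put the bedside kit away: lay the coaster flat in the middle of the round bamboo tray, then stand the blue pill pot in the middle of the coaster, then set the steel cup, upside down as it is, over the pot as a dust cover, centred with its rim flat on the coaster. At any point, lay the thermometer, display up and either way round, lengthwise in the two notches of its bamboo rest, centred. Leave the grey monitor, the amber bottle and the white cream jar standing where they are.

Things in the scene. Friction and masses are not known exactly. Their poses are not given: they have to be found in the camera images.
- tray: Fixed round bamboo tray, 140 mm outside diameter. Floor 6 mm thick, raised rim 4 mm wide and 12 mm high all told. Origin: centre of the underside, on the table; z up. The coaster goes in its middle.
- rest: Fixed bamboo thermometer rest, 130 mm (x) by 50 mm (y): base plate 6 mm thick with two crosswise notched supports, 12 mm thick, at x = -45 and +45 mm. Notch floors are 14 mm above the table, 36 mm wide between cheeks that rise to 24 mm. Between the supports it is open: fingers can go down to the base plate. Origin: centre of the underside, z up.
- coaster: Round flat white ceramic coaster, 70 mm diameter, 14 mm thick, loose. Lies flat on the table at the start. Origin: centre of the underside, z up. About 90 g.
- pot: Small round blue silicone pill pot with a closed lid, 34 mm diameter near the top, 30 mm at the foot, 34 mm high, loose. Stands upright at the start; rigid and light (about 35 g). Origin: centre of the underside, z up.
- cup: Stainless steel cup, loose, standing upside down (mouth on the table) at the start. Outside diameter 64 mm at the mouth (below), tapering to 58 mm at the closed end (above); 70 mm high, wall 2 mm. Origin: centre of the mouth, z up through the closed end. About 90 g. It fits over the pot with about 12 mm to spare all round.
- thermometer: White digital thermometer, loose, lying flat, dark display up. 130 mm long (x): thick part, 20 mm wide, 12 mm high, from x = -65 to +20 mm; slim probe, at most 10 mm wide and 8 mm high, ends at +65 mm. Flat underside. Origin: middle of the length, on the underside, z up; grip it across its width at the origin. About 35 g.
- bottle: Bystander: amber glass pill bottle with white cap, 38 mm diameter, 62 mm high, loose. Origin: centre of the underside.
- jar: Bystander: round white cream jar, 48 mm diameter, 36 mm high, loose. Origin: centre of the underside.
- monitor: Bystander: grey blood pressure monitor, a rounded box 130 mm (x) by 100 mm (y) by 50 mm high, loose, standing half out of the open side of the white cubby (which is fixed, 0.25 m high, at the robot's far right). Origin: centre of the underside.
Things that resemble listed ones, but are neither listed nor needed, are in the scene too. Of the things that look like the coaster, take the one that is farthest to the robot's left at the start.

How it is judged:
By the outcome, as a careful person would: the job done as asked, in the order asked, and still so for the second after the job is handed in, with the robot touching nothing.
It also fails if it takes over 112 s, if anything falls off the work surface, if the arm or the gripper's body presses on something with over 40 N, if the wrist force passes 120 N, or if a joint passes its speed limit or range.

### The arm

A 6-joint arm with a two-finger parallel gripper is mounted at the origin on the work surface. World frame = base frame: x ahead of the robot, y to its left, z up, the work surface at z = 0. Lengths are in mm, angles in rad, forces in N, time in s.
With the tool pointing down it reaches from about 350 to 975 mm from the base axis. Payload 7.1 kg.
Tool frame: the origin (TCP) lies midway between the tips of the shut fingers; the grasp point (between the pads) lies 19 mm behind it (ctrl.grip_depth is the distance from the TCP to the grasp point, in mm); z points along the fingers, y is the line along which they close (so a half turn about z gives the same grasp; the last joint's range is limited). The gripper opens to 88 mm and grips with 3 to 60 N. Pads are 20 mm wide; open, the fingers measure 115 mm over their backs; the gripper's body (75 mm by 178 mm) begins 61 mm behind the grasp point.
Start: joints at [-1.333, 0.423, 1.63, -0, 1.089, -0.019], TCP at [158.761, -604.483, 222.675] pointing down, gripper open.
Joint ranges: [-3, 3], [-0.9, 2.11], [0.09, 2.58], [-1.31, 4.45], [0.11, 2.69], [-2.54, 2.54]. Speed limits (rad/s): [2.39, 2.39, 3.01, 3.14, 3.14, 3.14].

### API

Orientations are given as a rotation vector (axis times angle).
In Python, from workcell import get_obs, vision, ctrl gives the robot as it stands.
- The arm moves only by the tool step_arm, never from a script. Its argument "plan" is a list of rows, each a list of 7 numbers: the opening, from -1 (shut) to 1 (fully open), then the shift along the tool's x, y, z as a fraction of full scale, then the turn, a rotation vector about the tool's x, y, z as a fraction of full scale. In form: [[fingers, dx, dy, dz, wx, wy, wz], ...]. A call has 1 to 20 rows; each row shifts and turns the commanded pose from where the row before left it, along the tool's axes as they then stand; what a row does not reach is not made up. Full scale, the value 1, is 50 mm for a shift and 0.12 rad for a turn. A row lasts 1/8 s, in which the tool goes at most 62.5 mm and 10.7 degrees, less where a joint would pass 70% of its speed; a pose out of reach is approached as far as the arm can. A call with a number of a shift or a turn outside -1 to 1 is refused whole. A call with a gripper value outside its range is refused whole. The fingers move at their own pace and stop on an object; the grip force is fixed at half the most. Time passes only in rows, so rows that do not move let the fingers close. It gives the time, the measured TCP pose, the force, the opening and the grip force at its end, in the units of the state.
- get_obs(): the state, without advancing time (a new reading comes with each control period).
- vision.get_image(name): name is "scene" or "side" or "wrist"; returns a dict with "pixels" (480x640x3 uint8, red, green, blue), "depth" (480x640 float32, mm along the optical axis (not along the pixel's ray), 0 where there is no reading), "fx", "fy", "cx", "cy" (pixels), "k1" (the pictures are not rectified: a ray, as slopes to the right and down, at radius r is drawn at 1 + k1 r^2 times it, then the intrinsics apply), "T" (4x4, takes a point from camera to world coordinates); the wrist camera has in their place "T_tool_cam" (4x4, takes a point from camera to tool coordinates, whose origin is the TCP and whose axes are the flange's). Camera axes: x right, y down, z forward; pixel columns grow to the right and rows downward; lengths in mm; the calibration is good to about 2 mm. A picture is of the moment at which its call begins: read the wrist's pose just before it.
- ctrl.close_job(): hands the job in; it is judged then, once.
The state is a dict: "t": time; "qpos": joint angles; "qvel": joint speeds; "joint_torque": joint torques, N m; "ee_pos": TCP position; "orientation": TCP orientation; "ft_force": force on the tool from outside, world axes, zero at the start; "moment": the same for the moment, N m; "width": finger opening in mm; "grasp_force": force on a finger pad.
Only numpy, scipy, OpenCV 4.12 (cv2) and the standard library are available. Lean on these libraries where they do the work, as an engineer would, in place of code of your own. Each camera call takes 0.05 s, during which the arm holds its last target. There are 200 camera calls.

## Working session

There is one attempt and no reset: what is moved stays moved. The work goes in short steps, Python scripts to look and compute and a tool call to move; the robot and the scene stay as the last step left them, time stands still between calls to the robot, and variables do not carry over. Pictures are saved under pics/ and viewed, at most 14 in all, crops included, and the job is handed in when it is done.

Besides the shell and the picture viewer there is one more tool, called as name(argument=value, ...), one argument or row to a line, values as JSON. step_arm: Moves the arm, as the interface text tells. Its arguments: {"type":"object","properties":{"plan":{"type":"array","items":{"type":"array","items":{"type":"number","minimum":-1,"maximum":1}}}},"required":["plan"]}

```bash
mkdir -p pics; cat > h.py <<'E'
import numpy as np, cv2
from workcell import get_obs, vision, ctrl
from scipy.spatial.transform import Rotation as R
def grab(name, save=None):
    o=get_obs(); im=vision.get_image(name)
    if 'T' in im: T=np.array(im['T'])
    else:
        W=np.eye(4); W[:3,:3]=R.from_rotvec(o['orientation']).as_matrix(); W[:3,3]=o['ee_pos']
        T=W@np.array(im['T_tool_cam'])
    im['Tw']=T
    if save: cv2.imwrite('pics/'+save, cv2.cvtColor(im['pixels'],cv2.COLOR_RGB2BGR)); np.save('pics/'+save[:-4]+'.npy',im,allow_pickle=True)
    return im
def load(n): return np.load('pics/'+n+'.npy',allow_pickle=True).item()
def slopes(im,uv):
    uv=np.atleast_2d(uv).astype(float)
    d=np.c_[(uv[:,0]-im['cx'])/im['fx'],(uv[:,1]-im['cy'])/im['fy']]; s=d.copy()
    for _ in range(20): s=d/(1+im['k1']*(s**2).sum(1,keepdims=True))
    return s
def rays(im,uv):
    s=slopes(im,uv); d=np.c_[s,np.ones(len(s))]@im['Tw'][:3,:3].T
    return im['Tw'][:3,3],d
def onplane(im,uv,z):
    o,d=rays(im,uv); return o+d*((z-o[2])/d[:,2])[:,None]
def bydepth(im,uv):
    uv=np.atleast_2d(uv); o,d=rays(im,uv); dep=im['depth'][uv[:,1].astype(int),uv[:,0].astype(int)]
    return o+d*dep[:,None]
def tri(a,ua,b,ub):
    o1,d1=rays(a,ua);o2,d2=rays(b,ub);d1=d1[0];d2=d2[0]
    t=np.linalg.lstsq(np.c_[d1,-d2],o2-o1,rcond=None)[0]
    p,q=o1+t[0]*d1,o2+t[1]*d2
    return (p+q)/2,np.linalg.norm(p-q)
E
python3 - <<'E'
from h import *
for n in ['scene','side','wrist']:
    im=grab(n,n+'0.png'); print(n,im['fx'],im['k1'],im['Tw'].round(2).tolist())
print(get_obs())
print(load('wrist0')['T_tool_cam'])
E
```

```text
scene 493.82033944775725 0.042281275191369226 [[-0.91, 0.27, -0.32, 791.57], [0.42, 0.61, -0.67, 481.48], [0.02, -0.74, -0.67, 632.91], [0.0, 0.0, 0.0, 1.0]]
side 611.6815596915566 -0.13764600737067817 [[-0.79, -0.42, 0.44, -38.42], [-0.61, 0.52, -0.6, 587.93], [0.02, -0.74, -0.67, 818.88], [0.0, 0.0, 0.0, 1.0]]
wrist 332.7353109194231 -0.011961753100410758 [[0.25, -0.94, -0.23, 222.43], [-0.97, -0.25, -0.06, -588.65], [-0.0, 0.24, -0.97, 383.61], [0.0, 0.0, 0.0, 1.0]]
{'t': 0.15, 'qpos': array([-1.33296044e+00,  4.23690888e-01,  1.63043689e+00,  3.19358902e-06,
        1.08862951e+00, -1.90015180e-02]), 'qvel': array([ 2.39724740e-04, -1.07555421e-03, -1.60999003e-03,  9.60968157e-04,
       -1.14083312e-03, -9.70564250e-05]), 'joint_torque': array([ 3.04603354e-04, -5.44984531e+01, -2.73918557e+01,  6.43340335e-02,
        2.05217802e-02, -7.27082011e-05]), 'ee_pos': array([ 158.69433777, -604.10121206,  222.09478036]), 'orientation': array([-3.11457551e+00, -4.02180675e-01,  1.95279913e-04]), 'ft_force': array([-1.0690754 ,  0.17780052, -0.44966291]), 'moment': array([-0.03025084, -0.02431128, -0.00246144]), 'grasp_force': 0.0, 'width': 87.68527739230662}
[[-9.81018247e-04 -9.70858581e-01 -2.39651106e-01  6.55850544e+01]
 [ 9.99999255e-01 -7.78478955e-04 -9.39801807e-04  1.11075833e+00]
 [ 7.25851306e-04 -2.39651850e-01  9.70858622e-01 -1.61619875e+02]
 [ 0.00000000e+00  0.00000000e+00  0.00000000e+00  1.00000000e+00]]
```

View pics/scene0.png

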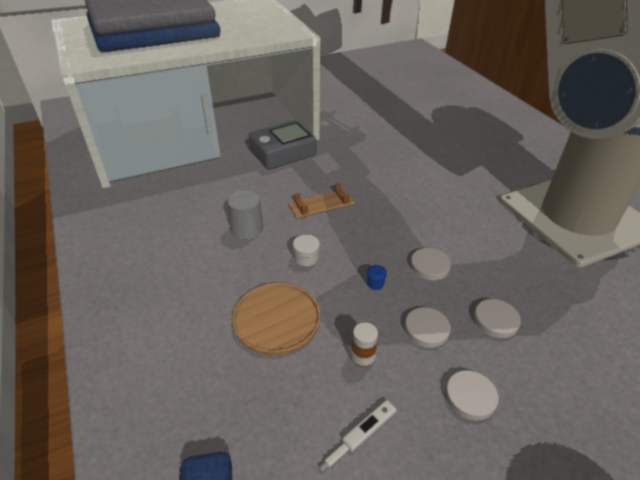

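View pics/side0.png

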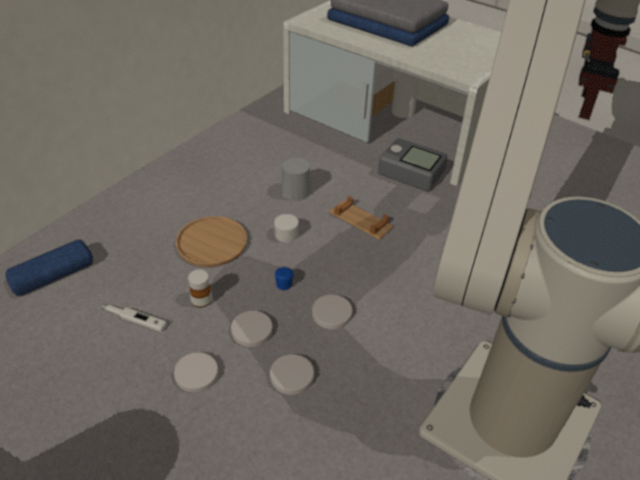

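Scene view shows four white discs at (431,263), (428,327), (498,319) and (472,395). The pot is at (376,277), cup (245,215), jar (306,250), bottle (365,344), tray (277,317), rest (322,203), thermometer (360,435) and monitor (283,145). In the side view the discs are at (333,311), (252,328), (292,374) and (196,371), the pot (285,279), cup (295,180), tray (212,241), rest (361,217) and thermometer (138,318).

```bash
cat > m.py <<'E'
from h import *
s,d=load('scene0'),load('side0')
P={'c1':((431,262),(333,309)),'c2':((428,326),(252,327)),'c3':((498,317),(292,372)),'c4':((472,393),(196,369)),'pot':((376,271),(285,274)),'cup':((244,200),(295,167)),
'jar':((306,243),(286,222)),'bottle':((365,330),(199,276)),'tray':((277,317),(212,241)),'rest':((322,205),(361,217)),'thermo':((360,430),(138,317)),'mon':((283,140),(412,160))}
for k,(a,b) in P.items():
    p,e=tri(s,a,d,b); print(k,p.round(0),round(e,1),'depth',bydepth(s,a)[0].round(0),bydepth(d,b)[0].round(0))
E
python3 m.py
python3 - <<'E'
from h import *
a=cv2.imread('pics/scene0.png')[220:480,290:540]; b=cv2.imread('pics/side0.png')[250:410,90:370]
a=cv2.resize(a,None,fx=1.6,fy=1.6,interpolation=3);b=cv2.resize(b,None,fx=1.4,fy=1.4,interpolation=3)
c=np.zeros((420,800,3),np.uint8);c[:a.shape[0],:a.shape[1]]=a;c[:b.shape[0],405:405+b.shape[1]]=b
cv2.imwrite('pics/crop1.png',c)
E
```

```text
c1 [348.  -3.  11.] 3.3 depth [350.  -0.  12.] [347.  -3.  15.]
c2 [433. 114.  10.] 2.4 depth [436. 118.  16.] [430. 115.  15.]
c3 [321. 144.  11.] 3.0 depth [324. 147.  14.] [321. 144.  13.]
c4 [443. 237.  13.] 3.1 depth [445. 239.  14.] [444. 235.  13.]
pot [459.  -8.  27.] 1.2 depth [462.  -4.  33.] [454.  -1.  35.]
cup [ 616. -233.   68.] 1.6 depth [ 616. -233.   69.] [ 615. -231.   69.]
jar [ 543. -114.   35.] 0.6 depth [ 544. -112.   37.] [ 540. -110.   38.]
bottle [549. 115.  62.] 0.5 depth [549. 115.  62.] [550. 115.  61.]
tray [641.  -3.   5.] 1.6 depth [642.  -0.   7.] [642.  -4.   5.]
rest [ 453. -245.    3.] 9.4 depth [ 456. -235.    5.] [ 452. -246.    8.]
thermo [607. 217.   2.] 0.4 depth [611. 222.  14.] [597. 222.  15.]
mon [ 455. -451.   38.] 1.1 depth [ 464. -427.   52.] [ 447. -434.   52.]
```

View pics/crop1.png

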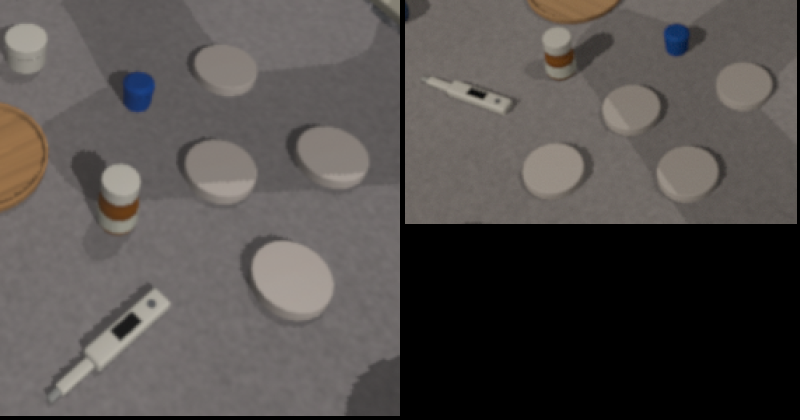

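Coaster candidates, by scene pixel and y: (431,263) at y≈-3, (428,327) at y≈114, (498,319) at y≈144, and (472,395) at y≈237. The farthest to the left (+y) is (472,395), at about (444,237). The crop confirms this is a plain white disc, clear of its neighbours. I'll move there via a clear route.

step_arm(
  plan=[
    [1,0.43,-0.83,0,0,0,0],
    [1,0.43,-0.83,0,0,0,0],
    [1,0.43,-0.83,0,0,0,0],
    [1,0.43,-0.83,0,0,0,0],
    [1,0.43,-0.83,0,0,0,0],
    [1,0.43,-0.83,0,0,0,0],
    [1,0,0,0,0,0,-1],
    [1,0,0,0,0,0,-1],
    [1,0,0,0,0,0,-1],
    [1,0,0,0,0,0,-1],
    [1,0,0,0,0,0,-1],
    [1,0,0,0,0,0,-1],
    [1,0,0,0,0,0,-1],
    [1,0,0,0,0,0,-1],
    [1,0,0,0,0,0,-1],
    [1,0,0,0,0,0,-1],
    [1,0,0,0,0,0,-0.95],
  ],
)

```text
t: 2.28
ee_pos: [220.2, -330.7, 222.6]
orientation: [-2.217, -2.225, -0.0]
ft_force: [0.1, 0.7, -0.8]
width: 87.4
grasp_force: 0.0
```

step_arm(
  plan=[
    [1,0.9,0.8,0,0,0,0],
    [1,0.9,0.8,0,0,0,0],
    [1,0.9,0.8,0,0,0,0],
    [1,0.9,0.8,0,0,0,0],
    [1,0.9,0.8,0,0,0,0],
    [1,0,0.8,0,0,0,0],
    [1,0,0,0,0,0,0],
    [1,0,0,0,0,0,0],
  ],
)

```text
t: 3.28
ee_pos: [459.2, -105.8, 222.2]
orientation: [-2.22, -2.22, 0.002]
ft_force: [-0.3, 0.4, 0.1]
width: 87.8
grasp_force: 0.0
```

```bash
python3 - <<'E'
from h import *
print(get_obs()['ee_pos']); grab('wrist','w1.png')
E
```

```text
[ 459.22287035 -105.82246347  222.18469338]
```

step_arm(
  plan=[
    [1,0.95,0,0,0,0,0],
    [1,0.95,0,0,0,0,0],
    [1,0.95,0,0,0,0,0],
    [1,0.95,0,0,0,0,0],
    [1,0.95,0,0,0,0,0],
    [1,0.95,0,0,0,0,0],
    [1,0.95,0,0,0,0,0],
    [1,0,0,0,0,0,0],
    [1,0,0,0,0,0,0],
  ],
)

```text
t: 4.45
ee_pos: [459.6, 225.3, 222.5]
orientation: [-2.222, -2.221, 0.002]
ft_force: [-0.2, 0.2, -0.0]
width: 87.8
grasp_force: 0.0
```

```bash
python3 - <<'E'
from h import *
print(get_obs()['ee_pos'],get_obs()['orientation']); grab('wrist','w2.png')
E
```

```text
[459.59478833 225.29646155 222.52508157] [-2.22183457e+00 -2.22096600e+00  1.74830693e-03]
```

View pics/w1.png

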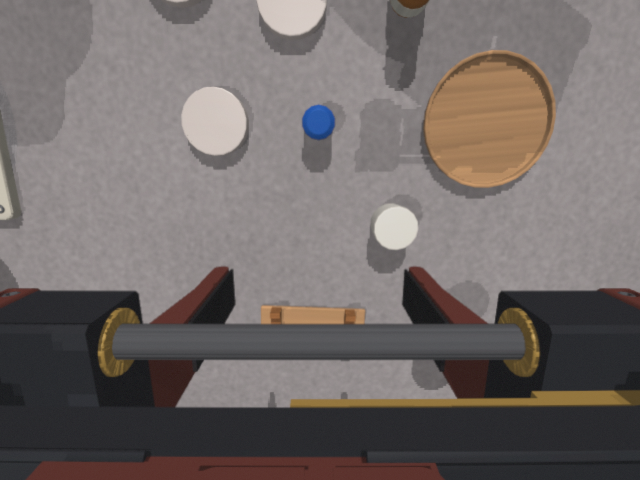

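View pics/w2.png

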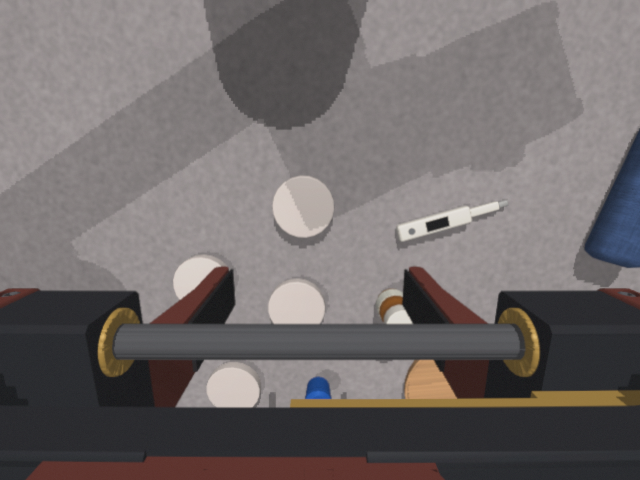

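w1: pot at (318,121), tray (489,119), jar (396,227), rest (313,325). w2: the target disc at (303,207), free all around, and the thermometer at (450,221) with its probe pointing right (+x).

```bash
cat >> h.py <<'E'
def blob(im,c,r,zlo,zhi):
    """pixels near c whose depth puts them between zlo and zhi -> uv, xyz"""
    v,u=np.mgrid[max(0,c[1]-r):min(480,c[1]+r),max(0,c[0]-r):min(640,c[0]+r)]; uv=np.c_[u.ravel(),v.ravel()]
    p=bydepth(im,uv); m=(im['depth'][uv[:,1],uv[:,0]]>0)&(p[:,2]>zlo)&(p[:,2]<zhi)
    return uv[m],p[m]
def ell(im,uv,z):
    """fit ellipse to hull of pixels, back-cast hull onto plane z, min circle"""
    h=cv2.convexHull(uv.astype(np.int32))[:,0,:]
    q=onplane(im,h,z)[:,:2].astype(np.float32); A=np.c_[2*q,np.ones(len(q))]
    s=np.linalg.lstsq(A,(q**2).sum(1),rcond=None)[0]; return s[:2],np.sqrt(s[2]+s[0]**2+s[1]**2)
E
python3 - <<'E'
from h import *
w1,w2=load('w1'),load('w2')
for n,im,c,r,lo,hi,z in [('coaster',w2,(303,207),45,9,22,14),('c1',w1,(214,120),45,9,22,14),('pot',w1,(318,121),25,28,42,34),('jar',w1,(396,227),35,30,44,36),('tray',w1,(489,119),80,9,20,12),('trayfloor',w1,(489,119),30,2,10,6)]:
    uv,p=blob(im,c,r,lo,hi); e=ell(im,uv,z)
    print(n,len(uv),'depthmean',p.mean(0).round(1),'zmed',np.median(p[:,2]).round(1),'circ',e[0].round(1),e[1].round(1))
for n,im in (('w1',w1),('w2',w2)):
    print(n,'table z',[bydepth(im,[c])[0,2].round(1) for c in ([(270,60),(300,250),(390,130)] if n=='w1' else [(350,260),(450,150),(360,160)])])
# colour masks
for n,im,c,r in [('coaster',w2,(303,207),48),('pot',w1,(318,121),30),('tray',w1,(489,119),85)]:
    x=im['pixels'][c[1]-r:c[1]+r,c[0]-r:c[0]+r].astype(float); 
    rb=x[...,0]/(x[...,2]+1); print(n,'R/B centre',rb[r-8:r+8,r-8:r+8].mean().round(3),'corner',rb[:6,:6].mean().round(3),x[r-8:r+8,r-8:r+8].mean((0,1)).round(),x[:6,:6].mean((0,1)).round())
E
```

```text
coaster 2971 depthmean [443.1 236.4  13.6] zmed 13.6 circ [443.1 235.8] 34.5
c1 3604 depthmean [349.7  -3.2  13.5] zmed 13.6 circ [349.8  -3.8] 34.9
pot 911 depthmean [459.8  -6.5  32.8] zmed 33.0 circ [459.9  -6.7] 16.5
jar 1529 depthmean [ 542.3 -114.    35.5] zmed 35.6 circ [ 542.2 -114.2] 23.9
tray 1842 depthmean [647.2   2.2  11.3] zmed 11.3 circ [641.4  -3.6] 69.6
trayfloor 3586 depthmean [ 6.433e+02 -2.000e-01  5.600e+00] zmed 5.6 circ [643.3  -1.2] 44.1
w1 table z [np.float64(-0.3), np.float64(-0.7), np.float64(0.3)]
w2 table z [np.float64(-0.7), np.float64(-0.0), np.float64(0.3)]
coaster R/B centre 1.085 corner 1.036 [186. 176. 171.] [150. 144. 144.]
pot R/B centre 0.263 corner 1.037 [ 43.  89. 165.] [148. 142. 142.]
tray R/B centre 1.786 corner 1.024 [166. 128.  92.] [80. 77. 77.]
```

step_arm(
  plan=[
    [1,0.22,-0.33,0,0,0,0],
    [1,0,0,0.95,0,0,0],
    [1,0,0,0.95,0,0,0],
    [1,0,0,0.95,0,0,0],
    [1,0,0,0.9,0,0,0],
    [1,0,0,0.3,0,0,0],
    [1,0,0,0.3,0,0,0],
    [1,0,0,0,0,0,0],
    [1,0,0,0,0,0,0],
  ],
)

```text
t: 5.62
ee_pos: [444.5, 238.0, 6.2]
orientation: [2.221, 2.221, 0.003]
ft_force: [-0.1, 0.3, 0.7]
width: 88.0
grasp_force: 0.0
```

step_arm(
  plan=[
    [1,-0.03,-0.02,0.04,0,0,0],
    [1,0,0,0,0,0,0],
    [-1,0,0,0,0,0,0],
    [-1,0,0,0,0,0,0],
    [-1,0,0,0,0,0,0],
    [-1,0,0,0,0,0,0],
    [-1,0,0,0,0,0,0],
    [-1,0,0,0,0,0,0],
    [-1,0,0,0,0,0,0],
  ],
)

```text
t: 6.75
ee_pos: [442.8, 236.1, 3.2]
orientation: [2.221, 2.221, 0.0]
ft_force: [-1.4, -0.4, 2.7]
width: 68.9
grasp_force: 30.0
```

step_arm(
  plan=[
    [-1,0,0,-0.3,0,0,0],
    [-1,0,0,-0.7,0,0,0],
    [-1,0,0,-0.8,0,0,0],
    [-1,0,0,-0.8,0,0,0],
    [-1,-0.8,0.66,0,0,0,0],
    [-1,-0.8,0.66,0,0,0,0],
    [-1,-0.8,0.66,0,0,0,0],
    [-1,-0.8,0.66,0,0,0,0],
    [-1,-0.8,0.66,0,0,0,0],
    [-1,-0.79,0.67,0,0,0,0],
    [-1,0,0,0.8,0,0,0],
    [-1,0,0,0.8,0,0,0],
    [-1,0,0,0,0,0,0],
    [-1,0,0,0,0,0,0],
  ],
)

```text
t: 8.5
ee_pos: [642.0, -3.3, 54.7]
orientation: [2.221, 2.221, 0.002]
ft_force: [0.5, -1.4, -1.0]
width: 68.5
grasp_force: 30.0
```

step_arm(
  plan=[
    [-1,0,-0.01,0.4,0,0,0],
    [-1,0,0,0.3,0,0,0],
    [-1,0,0,0.15,0,0,0],
    [-1,0,0,0.05,0,0,0],
    [-1,0,0,0,0,0,0],
    [-1,0,0,0,0,0,0],
  ],
)

```text
t: 9.25
ee_pos: [640.1, -3.3, 8.7]
orientation: [-2.22, -2.221, 0.002]
ft_force: [-4.4, -0.2, 7.4]
width: 68.9
grasp_force: 30.0
```

step_arm(
  plan=[
    [-1,0,0,-0.04,0,0,0],
    [-1,0,0.025,0,0,0,0],
    [-1,0,0,0,0,0,0],
    [-1,0,0,0.02,0,0,0],
    [-1,0,0,0,0,0,0],
    [-1,0,0,0,0,0,0],
  ],
)

```text
t: 10.0
ee_pos: [642.0, -3.4, 9.1]
orientation: [-2.221, -2.221, 0.0]
ft_force: [0.3, 0.4, -0.5]
width: 68.8
grasp_force: 30.0
```

Within 0.6 mm, so I'll release slowly and rise.

step_arm(
  plan=[
    [0.7,0,0,0,0,0,0],
    [0.8,0,0,0,0,0,0],
    [0.9,0,0,0,0,0,0],
    [0.9,0,0,0,0,0,0],
    [0.9,0,0,-0.3,0,0,0],
    [0.9,0,0,-0.8,0,0,0],
    [1,0,0,-1,0,0,0],
    [1,0,0,-1,0,0,0],
    [1,-0.4,-0.9,-1,0,0,0],
    [1,-0.4,-0.9,0,0,0,0],
    [1,-0.4,-0.9,0,0,0,0],
    [1,-0.4,-0.9,0,0,0,0],
    [1,0,0,0,0,0,0],
    [1,0,0,0,0,0,0],
  ],
)

```text
t: 11.75
ee_pos: [468.1, -81.3, 209.8]
orientation: [2.221, 2.219, 0.002]
ft_force: [0.3, 0.1, -1.3]
width: 88.0
grasp_force: 0.0
```

```bash
python3 - <<'E'
from h import *
print(get_obs()['ee_pos'],get_obs()['width']); w=grab('wrist','w3.png')
def px(p):
    c=np.linalg.inv(w['Tw'])@np.r_[p,1]; s=c[:2]/c[2]; s=s*(1+w['k1']*(s@s)); return (int(s[0]*w['fx']+w['cx']),int(s[1]*w['fy']+w['cy']))
for n,g,r,lo,hi,z in [('tray',(641.4,-3.6,12),90,9,16,12),('coaster',(641,-3.6,20),60,17,28,20),('pot',(460,-6.6,34),28,28,42,34),('jar',(542,-114,36),40,30,44,36)]:
    c=px(g); uv,p=blob(w,c,r,lo,hi)
    if n=='tray': m=np.hypot(p[:,0]-641,p[:,1]+3)>60; uv,p=uv[m],p[m]
    print(n,c,len(uv),np.median(p[:,2]).round(1) if len(p) else '', *(ell(w,uv,z) if len(p)>20 else ''))
E
```

```text
[468.05786955 -81.31412803 209.82572999] 87.96614064850816
tray (482, 144) 1836 11.3 [627.10297513 -19.58615331] 81.37379836851795
coaster (486, 144) 3777 19.5 [641.5687318   -3.90268051] 34.908700462807424
pot (308, 146) 930 33.0 [459.88791168  -6.43737784] 16.451315685395898
jar (387, 252) 1560 35.5 [ 541.98720879 -113.87543367] 23.89798019192492
```

View pics/w3.png

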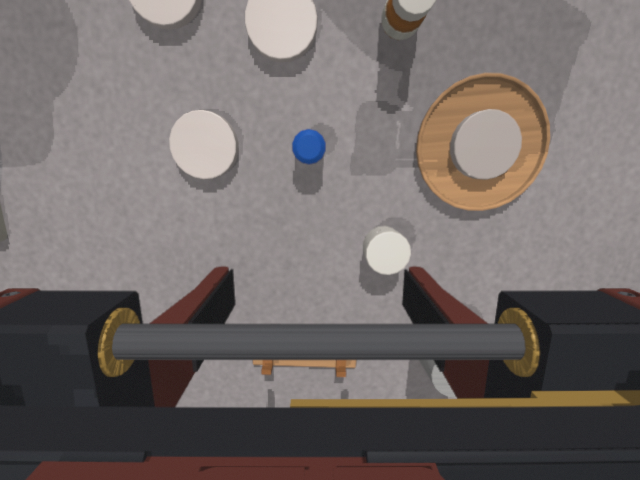

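w3 shows the coaster at (486,144), centred in the tray to within 0.5 mm and flat (top at 19.5). The pot is at (308,146). Next is the pot.

step_arm(
  plan=[
    [1,0.75,-0.08,0.3,0,0,0],
    [1,0.74,-0.08,0.8,0,0,0],
    [1,0,0,0.9,0,0,0],
    [1,0,0,0.9,0,0,0],
    [1,0,0,0.6,0,0,0],
    [1,0,0,0.3,0,0,0],
    [1,0,0,0.26,0,0,0],
    [1,0,0,0,0,0,0],
    [1,0,0,0,0,0,0],
    [1,0,0,0,0,0,0],
  ],
)

```text
t: 13.05
ee_pos: [459.6, -6.8, 6.5]
orientation: [2.221, 2.22, 0.002]
ft_force: [-0.1, -0.3, 0.6]
width: 87.7
grasp_force: 0.0
```

step_arm(
  plan=[
    [-1,0,0,0,0,0,0],
    [-1,0,0,0,0,0,0],
    [-1,0,0,0,0,0,0],
    [-1,0,0,0,0,0,0],
    [-1,0,0,0,0,0,0],
    [-1,0,0,0,0,0,0],
    [-1,0,0,0,0,0,0],
    [-1,0,0,0,0,0,0],
    [-1,0,0,0,0,0,0],
    [-1,0,0,0,0,0,0],
    [-1,0,0,0,0,0,0],
  ],
)

```text
t: 14.42
ee_pos: [458.9, -6.7, 5.7]
orientation: [-2.221, -2.221, 0.0]
ft_force: [0.9, 0.4, -0.5]
width: 32.5
grasp_force: 30.0
```

step_arm(
  plan=[
    [-1,0,0,-0.4,0,0,0],
    [-1,0,0,-1,0,0,0],
    [-1,0.03,0.8,0,0,0,0],
    [-1,0.03,0.8,0,0,0,0],
    [-1,0,0.8,0,0,0,0],
    [-1,0,0.8,0,0,0,0],
    [-1,0,0.45,0,0,0,0],
    [-1,0,0,0.5,0,0,0],
    [-1,0,0,0.4,0,0,0],
    [-1,0,0,0,0,0,0],
    [-1,0,0,0,0,0,0],
    [-1,0,0,0,0,0,0],
  ],
)

```text
t: 15.92
ee_pos: [642.0, -3.7, 31.6]
orientation: [2.221, 2.221, 0.002]
ft_force: [-0.3, 0.7, -0.9]
width: 32.7
grasp_force: 30.0
```

step_arm(
  plan=[
    [-1,0,-0.01,0.06,0,0,0],
    [-1,0,0,0.04,0,0,0],
    [-1,0,0,0,0,0,0],
    [-1,0,0,0,0,0,0],
  ],
)

```text
t: 16.42
ee_pos: [641.0, -3.7, 25.7]
orientation: [-2.221, -2.221, -0.0]
ft_force: [-0.1, 0.4, 0.8]
width: 32.8
grasp_force: 30.0
```

step_arm(
  plan=[
    [-0.1,0,0,0,0,0,0],
    [0,0,0,0,0,0,0],
    [0.2,0,0,0,0,0,0],
    [0.2,0,0,-0.2,0,0,0],
    [0.2,0,0,-0.8,0,0,0],
    [1,0,0,-1,0,0,0],
    [1,-0.8,0,-1,0,0,0],
    [1,-0.8,-0.3,-0.7,0,0,0],
    [1,-0.8,-0.3,0,0,0,0],
    [1,0,0,0,0,0,0],
    [1,0,0,0,0,0,0],
  ],
)

```text
t: 17.8
ee_pos: [611.0, -122.4, 209.8]
orientation: [-2.222, -2.221, -0.001]
ft_force: [0.3, 0.9, -0.5]
width: 87.9
grasp_force: 0.0
```

```bash
cat >> h.py <<'E'
def px(w,p):
    c=np.linalg.inv(w['Tw'])@np.r_[p,1]; s=c[:2]/c[2]; s=s*(1+w['k1']*(s@s)); return (int(s[0]*w['fx']+w['cx']),int(s[1]*w['fy']+w['cy']))
def find(w,g,r,lo,hi):
    c=px(w,g); uv,p=blob(w,c,r,lo,hi); m=np.hypot(p[:,0]-g[0],p[:,1]-g[1])<r; return c,np.median(p[m,2]).round(1),len(p[m]),*ell(w,uv[m],g[2])
E
python3 - <<'E'
from h import *
print(get_obs()['ee_pos']); w=grab('wrist','w4.png')
print('pot',find(w,(641.5,-3.8,54),30,48,62)); print('coaster',find(w,(641.5,-3.8,20),45,17,24))
E
```

```text
[ 610.9952049  -122.41947012  209.78030026]
pot ((351, 95), np.float64(53.0), 1177, array([641.61189231,  -3.91820824]), np.float64(16.56045220705772))
coaster ((348, 101), np.float64(19.6), 2898, array([642.96738702,  -4.13161103]), np.float64(34.60533018620651))
```

step_arm(
  plan=[
    [1,-0.8,0,0,0,0,0],
    [1,-0.8,0,0,0,0,0],
    [1,0,0,0,0,0,0],
    [1,0,0,0,0,0,0],
  ],
)

```text
t: 18.35
ee_pos: [611.1, -201.4, 209.0]
orientation: [-2.22, -2.221, 0.0]
ft_force: [-0.2, 1.2, 0.4]
width: 87.7
grasp_force: 0.0
```

```bash
python3 - <<'E'
from h import *
print(get_obs()['ee_pos']); w=grab('wrist','w5.png')
print('cup',find(w,(616,-233,70),45,62,78))
E
```

```text
[ 611.05765934 -201.41589624  209.0017361 ]
cup ((322, 262), np.float64(69.6), 2846, array([ 615.85228145, -234.83620983]), np.float64(29.184007986174784))
```

View pics/w5.png

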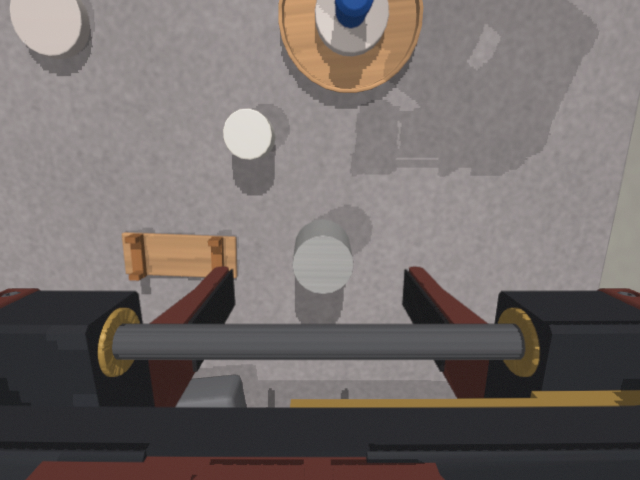

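w5 shows the cup at (322,262) and the rest at (180,255), with the pot standing on the coaster above. The pot is centred to within 0.3 mm. Next is the cup.

step_arm(
  plan=[
    [1,-0.67,0.1,0.2,0,0,0],
    [1,0,0,0.7,0,0,0],
    [1,0,0,0.8,0,0,0],
    [1,0,0,0.8,0,0,0],
    [1,0,0,0.7,0,0,0],
    [1,0,0,0.4,0,0,0],
    [1,0,0,0.14,0,0,0],
    [1,0,0,0,0,0,0],
    [1,0,0,0,0,0,0],
    [1,0,0,0,0,0,0],
  ],
)

```text
t: 19.65
ee_pos: [616.7, -236.6, 23.7]
orientation: [2.22, 2.22, 0.001]
ft_force: [-0.5, 0.1, 0.2]
width: 88.2
grasp_force: 0.0
```

step_arm(
  plan=[
    [1,0.03,-0.01,0.02,0,0,0],
    [1,0,0,0,0,0,0],
    [-1,0,0,0,0,0,0],
    [-1,0,0,0,0,0,0],
    [-1,0,0,0,0,0,0],
    [-1,0,0,0,0,0,0],
    [-1,0,0,0,0,0,0],
    [-1,0,0,0,0,0,0],
    [-1,0,0,0,0,0,0],
  ],
)

```text
t: 20.78
ee_pos: [615.4, -234.7, 21.5]
orientation: [-2.221, -2.221, 0.0]
ft_force: [0.2, 1.0, -0.3]
width: 59.8
grasp_force: 29.9
```

```bash
python3 - <<'E'
from h import *
for _ in range(3): o=get_obs(); print(o['ee_pos'],o['ft_force'],o['grasp_force'],o['width'])
E
```

```text
[ 615.42092796 -234.74389655   21.46779416] [ 0.18603402  0.98909113 -0.30021639] 29.87056774348588 59.809629816701275
[ 615.42092796 -234.74389655   21.46779416] [ 0.18603402  0.98909113 -0.30021639] 29.87056774348588 59.809629816701275
[ 615.42092796 -234.74389655   21.46779416] [ 0.18603402  0.98909113 -0.30021639] 29.87056774348588 59.809629816701275
```

step_arm(
  plan=[
    [-1,0,0,-0.2,0,0,0],
    [-1,0,0,-0.7,0,0,0],
    [-1,0,0,-1,0,0,0],
    [-1,0.4,0.09,0,0,0,0],
    [-1,0.8,0.09,0,0,0,0],
    [-1,0.8,0.09,0,0,0,0],
    [-1,0.8,0.09,0,0,0,0],
    [-1,0.8,0.09,0,0,0,0],
    [-1,0.7,0.08,0,0,0,0],
    [-1,0.31,0,0,0,0,0],
    [-1,0,0,0.4,0,0,0],
    [-1,0,0,0,0,0,0],
    [-1,0,0,0,0,0,0],
    [-1,0,0,0,0,0,0],
  ],
)

```text
t: 22.52
ee_pos: [642.2, -5.2, 96.7]
orientation: [2.223, 2.22, 0.0]
ft_force: [0.7, -0.5, -1.1]
width: 60.3
grasp_force: 29.9
```

step_arm(
  plan=[
    [-1,0.02,-0.01,0,0,0,0],
    [-1,0,0,0.3,0,0,0],
    [-1,0,0,0.3,0,0,0],
    [-1,0,0,0.3,0,0,0],
    [-1,0,0,0.1,0,0,0],
    [-1,0,0,0,0,0,0],
    [-1,0,0,0,0,0,0],
    [-1,0,0,0,0,0,0],
  ],
)

```text
t: 23.52
ee_pos: [641.9, -3.2, 47.1]
orientation: [2.221, 2.221, 0.001]
ft_force: [-0.6, 0.0, -1.0]
width: 60.0
grasp_force: 29.9
```

step_arm(
  plan=[
    [-1,0,0,0.05,0,0,0],
    [-1,0,0,0.05,0,0,0],
    [-1,0,0,0,0,0,0],
    [-1,0,0,0,0,0,0],
  ],
)

```text
t: 24.02
ee_pos: [641.5, -3.3, 41.5]
orientation: [2.221, 2.221, 0.0]
ft_force: [0.0, 0.7, -0.3]
width: 59.8
grasp_force: 29.9
```

step_arm(
  plan=[
    [-1,0,0,0.01,0,0,0],
    [-1,0,0,0,0,0,0],
    [0.45,0,0,0,0,0,0],
    [0.6,0,0,0,0,0,0],
    [0.8,0,0,0,0,0,0],
    [1,0,0,0,0,0,0],
    [1,0,0,-0.2,0,0,0],
    [1,0,0,-0.8,0,0,0],
    [1,0,0,-0.8,0,0,0],
    [1,0,0,-0.8,0,0,0],
    [1,-0.8,0,-0.8,0,0,0],
    [1,-0.8,-0.3,0,0,0,0],
    [1,-0.6,-0.3,0,0,0,0],
    [1,0,0,0,0,0,0],
    [1,0,0,0,0,0,0],
  ],
)

```text
t: 25.9
ee_pos: [611.8, -112.8, 211.5]
orientation: [2.221, 2.221, 0.001]
ft_force: [0.1, 0.2, -0.3]
width: 88.0
grasp_force: 0.0
```

```bash
python3 - <<'E'
from h import *
print(get_obs()['ee_pos']); w=grab('wrist','w6.png')
print('cup',find(w,(641.5,-3.8,90),45,82,98)); print('coaster',find(w,(641.5,-3.8,20),45,17,24)); 
w4=load('w4'); print(find(w4,(641.4,-3.6,12),73,9,15), find(w,(641.4,-3.6,12),73,9,15))
E
```

```text
[ 611.84694045 -112.82551659  211.49383116]
cup ((354, 100), np.float64(89.7), 4437, array([642.21135406,  -4.97384635]), np.float64(29.05139361452429))
coaster ((346, 112), np.float64(19.3), 277, array([642.91279482,  -4.20184937]), np.float64(34.535436751388005))
((347, 102), np.float64(11.3), 1912, array([642.15943847,  -3.74164595]), np.float64(69.23318211932684)) ((346, 112), np.float64(11.3), 1885, array([642.22355432,  -3.59421143]), np.float64(69.31048935879437))
```

step_arm(
  plan=[
    [1,0.8,-0.2,0,0,0,0],
    [1,0.9,-0.4,0,0,0,0],
    [1,0.9,-0.4,0,0,0,0],
    [1,0.9,0,0,0,0,0],
    [1,0.9,0,0,0,0,0],
    [1,0.9,0,0,0,0,0],
    [1,0.8,0,0,0,0,0],
    [1,0,0,0,0,0,0],
    [1,0,0,0,0,0,0],
  ],
)

```text
t: 27.08
ee_pos: [561.1, 192.3, 210.8]
orientation: [-2.22, -2.223, 0.001]
ft_force: [-1.2, -0.6, 0.2]
width: 87.8
grasp_force: 0.0
```

```bash
python3 - <<'E'
from h import *
print(get_obs()['ee_pos']); w=grab('wrist','w7.png'); w2=load('w2'); w5=load('w5')
def therm(w):
    c=px(w,(607,217,10)); r=75; v,u=np.mgrid[max(c[1]-r,0):c[1]+r,c[0]-r:min(640,c[0]+r)]; uv=np.c_[u.ravel(),v.ravel()]; uv=uv[uv[:,1]<285]
    p=bydepth(w,uv); m=(p[:,2]>5)&(p[:,2]<20)&(np.hypot(p[:,0]-607,p[:,1]-217)<75); uv=uv[m];p=p[m]
    P=onplane(w,uv,12)[:,:2]; (cx,cy),(a,b),ang=cv2.minAreaRect(P.astype(np.float32)); 
    _,_,vt=np.linalg.svd(P-P.mean(0)); d=vt[0]*np.sign(vt[0][0]); n=np.r_[-d[1],d[0]]
    s=(P-P.mean(0))@d; t=(P-P.mean(0))@n; 
    return len(P),'z',np.percentile(p[:,2],90).round(1),'rect',np.round([cx,cy,a,b,ang],1),'axis deg',np.degrees(np.arctan2(d[1],d[0])).round(1),'ends',(P.mean(0)+s.min()*d).round(1),(P.mean(0)+s.max()*d).round(1),'lowmid thick',(P.mean(0)+n*np.median(t)).round(1)
print(therm(w2));print(therm(w))
# rest: brown mask in w5 and w1
for w in (w5,):
    hsv=cv2.cvtColor(w['pixels'],cv2.COLOR_RGB2HSV); m=((hsv[...,1]>80)&(hsv[...,0]<25)).astype(np.uint8); m[286:]=0
    n,l,st,ce=cv2.connectedComponentsWithStats(m)
    for i in range(1,n):
        if st[i,4]>800: print(st[i],ce[i].round(1))
E
```

```text
[561.13762769 192.25172723 210.80664714]
(1602, 'z', np.float64(12.6), 'rect', array([612.1, 222.6, 126.7,  21.3,  16.9]), 'axis deg', np.float64(16.7), 'ends', array([551.4, 204.4]), array([672.7, 240.9]), 'lowmid thick', array([602.6, 219.9]))
(1784, 'z', np.float64(12.5), 'rect', array([614.1, 222.3, 127.7,  20.2,  16.3]), 'axis deg', np.float64(16.4), 'ends', array([552.9, 204.3]), array([675.4, 240.4]), 'lowmid thick', array([604.8, 219.6]))
[ 279    0  144   93 7396] [349.1  46.7]
[ 122  232  115   54 4878] [179.4 255.8]
```

View pics/w7.png

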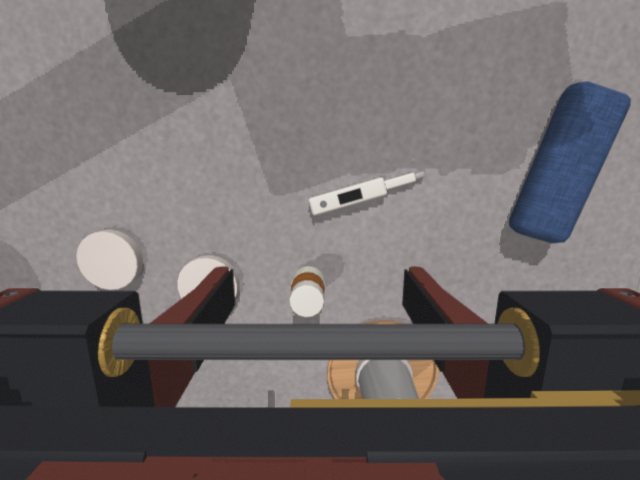

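w7 shows the thermometer lying from (310,208) to (424,174), clear of the bottle at (307,290). The cup is centred within about 1 mm with its top at 89.7, so it sits flat.

step_arm(
  plan=[
    [1,0.31,0.53,0,0,0,0],
    [1,0.3,0.53,0,0,0,0],
    [1,0,0,0,0,0,0.97],
    [1,0,0,0,0,0,0.97],
    [1,0,0,0,0,0,0.97],
    [1,0,0,0,0,0,0.97],
    [1,0,0,0,0,0,0.97],
    [1,0,0,0,0,0,0.97],
    [1,0,0,0,0,0,0.97],
    [1,0,0,0,0,0,0.97],
    [1,0,0,0,0,0,0.97],
    [1,0,0,0,0,0,0.97],
    [1,0,0,0,0,0,0.97],
    [1,0,0,0,0,0,0],
    [1,0,0,0,0,0,0],
  ],
)

```text
t: 29.0
ee_pos: [614.6, 221.6, 211.0]
orientation: [3.108, 0.457, -0.0]
ft_force: [-0.3, -0.1, -0.2]
width: 87.6
grasp_force: 0.0
```

```bash
cat > goal.py <<'E'
import sys; from h import *
x,y,z,psi=map(float,sys.argv[1:5]); o=get_obs(); M=R.from_rotvec(o['orientation']).as_matrix()
print(o['ee_pos'].round(1),'psi',np.degrees(np.arctan2(M[1,0],M[0,0])).round(2),'tilt',M[:2,2].round(4))
c,s=np.cos(np.radians(psi)),np.sin(np.radians(psi)); G=np.array([[c,s,0],[s,-c,0],[0,0,-1]])
print('shift/50 in tool now',(M.T@(np.array([x,y,z])-o['ee_pos'])/50).round(3),'turn/.12',(R.from_matrix(M.T@G).as_rotvec()/.12).round(3))
E
python3 goal.py 614.5 222.6 3 16.5
```

```text
[614.6 221.6 211. ] psi 16.71 tilt [-0.0001 -0.    ]
shift/50 in tool now [ 0.005 -0.02   4.161] turn/.12 [0.    0.001 0.031]
```

step_arm(
  plan=[
    [0.2,0,-0.02,0.5,0,0,0],
    [0.2,0,0,0.9,0,0,0],
    [0.2,0,0,0.9,0,0,0],
    [0.2,0,0,0.9,0,0,0],
    [0.2,0,0,0.6,0,0,0],
    [0.2,0,0,0.3,0,0,0],
    [0.2,0,0,0,0,0,0],
    [0.2,0,0,0,0,0,0],
  ],
)

```text
t: 30.0
ee_pos: [615.2, 223.5, 7.4]
orientation: [-3.108, -0.455, -0.003]
ft_force: [0.3, -0.4, 0.7]
width: 52.9
grasp_force: 0.0
```

```bash
python3 goal.py 614.5 222.6 3 16.5
```

```text
[615.2 223.5   7.4] psi 16.65 tilt [0.0021 0.0007]
shift/50 in tool now [-0.02   0.014  0.088] turn/.12 [-0.001 -0.018  0.022]
```

step_arm(
  plan=[
    [0.2,-0.01,0.01,0.08,0,0,0],
    [0.2,0,0,0,0,0,0],
    [-1,0,0,0,0,0,0],
    [-1,0,0,0,0,0,0],
    [-1,0,0,0,0,0,0],
    [-1,0,0,0,0,0,0],
    [-1,0,0,0,0,0,0],
    [-1,0,0,0,0,0,0],
    [-1,0,0,0,0,0,0],
  ],
)

```text
t: 31.12
ee_pos: [613.8, 222.6, 2.0]
orientation: [-3.109, -0.455, -0.0]
ft_force: [0.0, 0.5, 0.5]
width: 19.7
grasp_force: 30.0
```

step_arm(
  plan=[
    [-1,0,0,-0.3,0,0,0],
    [-1,0,0,-0.9,0,0,0],
    [-1,0,0,-0.9,0,0,0],
    [-1,0,0,-0.9,0,0,0],
    [-1,0,0,-0.9,0,0,0.81],
    [-1,0,0,0,0,0,0.81],
    [-1,0,0,0,0,0,0.81],
    [-1,-0.41,0.76,0,0,0,0],
    [-1,-0.41,0.76,0,0,0,0],
    [-1,-0.41,0.76,0,0,0,0],
    [-1,-0.41,0.76,0,0,0,0],
    [-1,-0.41,0.76,0,0,0,0],
    [-1,-0.41,0.76,0,0,0,0],
    [-1,-0.41,0.76,0,0,0,0],
    [-1,-0.41,0.76,0,0,0,0],
    [-1,-0.41,0.76,0,0,0,0],
    [-1,0,0,0,0,0,0],
    [-1,0,0,0,0,0,0],
  ],
)

```text
t: 33.38
ee_pos: [429.3, -119.1, 197.7]
orientation: [3.141, -0.003, 0.002]
ft_force: [0.7, 1.2, -0.6]
width: 19.6
grasp_force: 30.0
```

```bash
python3 - <<'E'
from h import *
print(get_obs()['ee_pos'],get_obs()['width']); grab('wrist','w8.png')
E
python3 goal.py 453 -245 20 0
```

```text
[ 429.31607471 -119.14646703  197.69917709] 19.5896146544669
[ 429.5 -118.8  197.6] psi -0.06 tilt [ 0.0011 -0.0001]
shift/50 in tool now [0.469 2.523 3.552] turn/.12 [ 0.001 -0.009 -0.008]
```

View pics/w8.png

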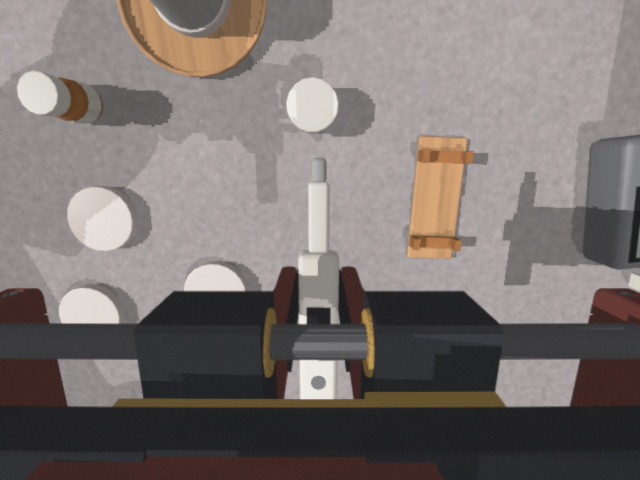

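w8 shows the held thermometer straight along the tool x axis (display at (318,315), probe at (319,170)) and the whole rest at (438,197).

```bash
cat > rest.py <<'E'
from h import *
def rest(w,c):
    hsv=cv2.cvtColor(w['pixels'],cv2.COLOR_RGB2HSV); m=((hsv[...,1]>80)&(hsv[...,0]<25)).astype(np.uint8); m[286:]=0
    n,l,st,ce=cv2.connectedComponentsWithStats(m); i=l[c[1],c[0]]; v,u=np.nonzero(l==i); uv=np.c_[u,v]; p=bydepth(w,uv)
    b=(p[:,2]>3)&(p[:,2]<9); t=(p[:,2]>19)&(p[:,2]<28)
    print('n',len(uv),b.sum(),t.sum(),'ztop',np.median(p[t,2]).round(1),'zbase',np.median(p[b,2]).round(1))
    rb=cv2.minAreaRect(onplane(w,uv[b],6)[:,:2].astype(np.float32)); print('base rect',np.round(rb[0],1),np.round(rb[1],1),round(rb[2],1))
    T=onplane(w,uv[t],24)[:,:2].astype(np.float32); rt=cv2.minAreaRect(T); print('cheek rect',np.round(rt[0],1),np.round(rt[1],1),round(rt[2],1))
    k=cv2.kmeans(T,4,None,(3,50,.01),5,cv2.KMEANS_PP_CENTERS); C=k[2][np.argsort(k[2][:,0])]; print('cheeks',C.round(1).tolist(),'mean',C.mean(0).round(1))
    ax=C[2:].mean(0)-C[:2].mean(0); print('axis',np.degrees(np.arctan2(ax[1],ax[0])).round(2),np.linalg.norm(ax).round(1))
w8=load('w8'); rest(w8,(438,197)); rest(load('w5'),(180,255))
# thermometer in hand: tool-frame axis & ends, on plane of its top (grip z 2 => top 10 above TCP)
w=w8; g=cv2.cvtColor(w['pixels'],cv2.COLOR_RGB2HSV); z=197.7+10
for row in (175,190,205,220,235,265):
    x=w['pixels'][row,295:345].astype(int); m=np.nonzero(x.min(1)>135)[0]
    
    q=onplane(w,[[295+m.mean(),row]],z-(2 if row<250 else 0))[0]; print(row,295+m.min(),295+m.max(),(q[:2]-[429.4,-119]).round(1))
print('tip',(onplane(w,[[319,157]],z-6)[0][:2]-[429.4,-119]).round(1))
E
python3 rest.py
```

```text
n 5845 4454 372 ztop 23.2 zbase 5.5
base rect [ 452.4 -245. ] [ 50.6 128.4] 88.5
cheek rect [ 452.2 -244.8] [ 50.1 101. ] 87.7
cheeks [[406.8999938964844, -263.70001220703125], [408.20001220703125, -222.0], [495.8999938964844, -267.29998779296875], [497.29998779296875, -225.3000030517578]] mean [ 452.1 -244.6]
axis -2.2 89.1
n 4878 3419 240 ztop 23.0 zbase 5.5
base rect [ 453.  -245.2] [ 50.  128.7] 88.1
cheek rect [ 453.3 -244.6] [ 48.3 101.8] 88.0
cheeks [[406.20001220703125, -222.3000030517578], [407.8999938964844, -263.70001220703125], [412.70001220703125, -222.5], [498.70001220703125, -225.6999969482422]] mean [ 431.4 -233.5]
axis 21.18 52.2
175 295 344 [58.2 -1.5]
190 295 344 [51.4 -1.6]
205 295 344 [44.5 -1.5]
220 295 344 [37.5 -1.5]
235 295 344 [30.3 -1.5]
265 295 344 [16.   1.3]
tip [66.2 -1.5]
```

step_arm(
  plan=[
    [-1,0,0,0,0,0,0.28],
    [-1,0.15,0.85,0,0,0,0],
    [-1,0.15,0.85,0,0,0,0],
    [-1,0.15,0.8,0,0,0,0],
    [-1,0,0,0.8,0,0,0],
    [-1,0,0,0.9,0,0,0],
    [-1,0,0,0.9,0,0,0],
    [-1,0,0,0.3,0,0,0],
    [-1,0,0,0,0,0,0],
    [-1,0,0,0,0,0,0],
  ],
)

```text
t: 34.67
ee_pos: [448.3, -245.3, 53.4]
orientation: [3.14, -0.054, 0.003]
ft_force: [-0.7, -0.4, -0.6]
width: 19.7
grasp_force: 30.0
```

```bash
python3 goal.py 451.7 -244.9 16.2 -2
```

```text
[ 448.3 -245.3   53.4] psi -1.98 tilt [ 0.0021 -0.0012]
shift/50 in tool now [ 0.067 -0.011  0.744] turn/.12 [ 0.009 -0.018  0.003]
```

step_arm(
  plan=[
    [-1,0.06,-0.01,0.1,0,0,0],
    [-1,0,0,0.3,0,0,0],
    [-1,0,0,0.2,0,0,0],
    [-1,0,0,0,0,0,0],
    [-1,0,0,0,0,0,0],
  ],
)

```text
t: 35.3
ee_pos: [449.9, -244.5, 21.8]
orientation: [-3.141, 0.055, 0.001]
ft_force: [0.1, -0.8, 0.1]
width: 19.7
grasp_force: 30.0
```

```bash
python3 goal.py 451.7 -244.9 16.2 -2
```

```text
[ 449.9 -244.5   21.8] psi -2.0 tilt [-0.0004  0.0003]
shift/50 in tool now [0.036 0.008 0.112] turn/.12 [-0.002  0.004 -0.   ]
```

step_arm(
  plan=[
    [-1,0.035,0,0,0,0,0],
    [-1,0,0,0.06,0,0,0],
    [-1,0,0,0.05,0,0,0],
    [-1,0,0,0,0,0,0],
    [-1,0,0,0,0,0,0],
  ],
)

```text
t: 35.92
ee_pos: [451.8, -244.5, 16.5]
orientation: [-3.141, 0.055, 0.0]
ft_force: [-0.5, 0.4, -0.4]
width: 19.7
grasp_force: 30.0
```

step_arm(
  plan=[
    [-1,0,0,0.01,0,0,0],
    [-1,0,0,0,0,0,0],
    [-0.4,0,0,0,0,0,0],
    [-0.2,0,0,0,0,0,0],
    [0,0,0,0,0,0,0],
    [0,0,0,-0.2,0,0,0],
    [0,0,0,-0.8,0,0,0],
    [1,0,0,-1,0,0,0],
    [1,0,0,-1,0,0,0],
    [1,-0.7,-0.7,-0.8,0,0,0],
    [1,-0.7,-0.7,0,0,0,0],
    [1,0,0,0,0,0,0],
    [1,0,0,0,0,0,0],
  ],
)

```text
t: 37.55
ee_pos: [385.7, -173.3, 206.0]
orientation: [3.14, -0.054, 0.003]
ft_force: [-0.2, 0.3, 0.1]
width: 88.0
grasp_force: 0.0
```

```bash
python3 - <<'E'
from h import *
print(get_obs()['ee_pos']); w=grab('wrist','w9.png')
g=px(w,(452.5,-244.9,20)); r=100
v,u=np.mgrid[max(0,g[1]-r):min(285,g[1]+r),g[0]-r:min(640,g[0]+r)]; uv=np.c_[u.ravel(),v.ravel()]
hsv=cv2.cvtColor(w['pixels'],cv2.COLOR_RGB2HSV)[uv[:,1],uv[:,0]]; p=bydepth(w,uv)
m=(p[:,2]>18)&(p[:,2]<32)&(hsv[:,1]<60)&(np.hypot(p[:,0]-452.5,p[:,1]+245)<80)
P=onplane(w,uv[m],26)[:,:2].astype(np.float32); rr=cv2.minAreaRect(P); print(g,m.sum(),'therm rect',np.round(rr[0],1),np.round(rr[1],1),round(rr[2],1),'z',np.percentile(p[m,2],[50,90]).round(1))
grab('scene','scene1.png'); grab('side','side1.png')
E
```

```text
[ 385.72224871 -173.2522975   206.00602747]
(385, 154) 2147 therm rect [ 452.1 -252. ] [ 36.1 127.4] 88.0 z [25.1 26.5]
```

View pics/w9.png

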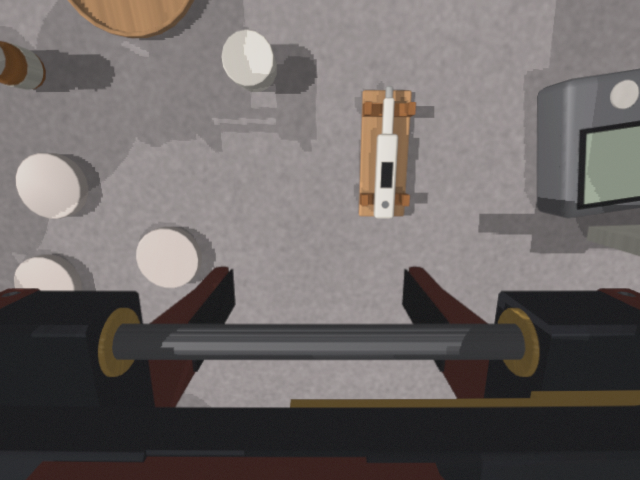

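View pics/scene1.png

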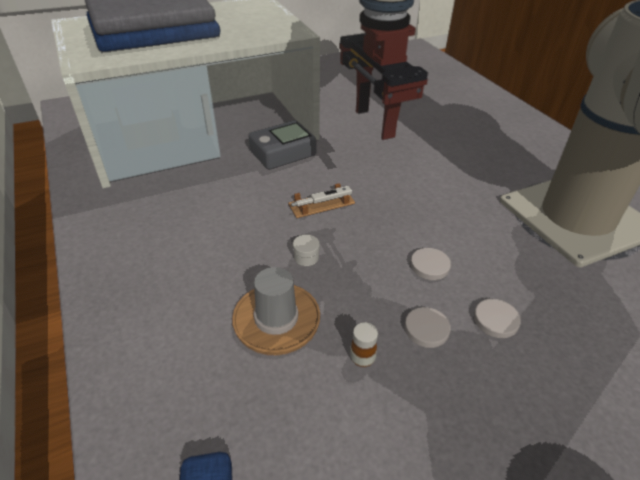

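w9 shows the thermometer seated in both notches, display up at (387,175) and centred. scene1 shows the cup over the pot on the coaster in the tray at (276,300), with the jar, bottle and monitor where they were and the robot clear.

```bash
python3 -c "
from workcell import ctrl; print(ctrl.close_job())"
```

```text
the job is handed in; nothing more can be done
None
```

The job is handed in at about 38 s of robot time: the coaster, pot and upside-down cup are stacked in the middle of the tray, each within about 1 mm of centre by the wrist camera; the thermometer lies display up, centred in its rest; and the monitor, bottle and jar were left where they stood.

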